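# Reset the tray divider for the stone and the cork block

### The job

Slide the divider of the wooden bench tray so that the sharpening stone and the cork block each get a bay they fit: the stone in the bay at the notched end, the cork block in the bay at the plain end. Lay both in, flat on the tray's bottom and lengthwise along the tray, let go, and leave the wax block and the roll of tape where they are.

Things in the scene. Friction and masses are not known exactly. Their poses are not given: they have to be found in the camera images.
- tray: Open wooden tray fixed to the bench. Origin: on the bench under the tray's centre; z up, x across the tray, y along it. Inside 130 mm wide (x) and 270 mm long (y, from -135 to +135), bottom 5 mm thick, walls 7 mm thick and 32 mm high. The end wall at +y has a 54 mm wide thumb notch cut down to 14 mm height; the end wall at -y is plain.
- partition (a joint): Position (m) of the sliding divider along the tray's y: 0 in the tray's middle, growing towards the notched end, range -0.07 to 0.07. The divider is a wall 10 mm thick across the whole tray: the bay at the notched end is 130 mm minus this value long, the one at the plain end 130 mm plus it. Friction 1.5 N; it stays where it is left and cannot be lifted out.
- divider_tab (a point): Grip point of the divider, in its upright middle tab: 10 mm thick along the tray's y, 44 mm wide across the tray, top 60 mm above the bench; this point is 48 mm above the bench. Its axes are the tray's. Shoes 34 mm long (y) at the divider's two ends ride on the side walls, tops 37 mm above the bench.
- stone_mid (a point): Centre of the loose two-layer sharpening stone (grey over brownish red), a bar 50 mm wide (its x), 150 mm long (its y) and 25 mm high (z), about 0.36 kg, lying flat.
- cork_mid (a point): Centre of the loose cork sanding block, 85 mm long (its x), 55 mm wide (its y) and 30 mm high (z), about 0.05 kg, lying flat.
- wax_block: Bystander: small yellow grooved beeswax block, 34 x 55 x 21 mm. Origin: centre of its underside.
- tape: Bystander: roll of masking tape lying flat, 100 mm across, 25 mm high. Origin: centre of its underside.
Not all that is in view belongs to the job. There is more than one size of the part that bears cork_mid; the job needs the larger.

How it is judged:
At the end, for the whole second after the job is handed in: Divider at -0.047 to -0.018 m. Both lie at rest, flat (0.06 rad) on the bottom (5 mm), within 50 mm of the centre line and 15 degrees of lengthwise: the stone's centre 33 to 70 mm from the tray's middle towards the notched end, the cork's 64 to 102 mm towards the plain end (value of joint partition between -0.047 and -0.018 m and y of stone_mid in the frame of tray between 0.033 and 0.07 m and x of stone_mid in the frame of tray between -0.05 and 0.05 m and z of stone_mid in the frame of tray between 0.012 and 0.0225 m and angle between each of stone_mid, cork_mid's own z axis and vertical below 0.06 rad and angle between the y axis of stone_mid and the y axis of tray, either way round below 0.26 rad and y of cork_mid in the frame of tray between -0.102 and -0.064 m and x of cork_mid in the frame of tray between -0.05 and 0.05 m and z of cork_mid in the frame of tray between 0.014 and 0.025 m and angle between the x axis of cork_mid and the y axis of tray, either way round below 0.26 rad and linear speed of each of stone, cork below 0.02 m/s); the robot touches nothing.
It fails at once if the wax block is moved more than 30 mm (distance of wax_block from where it was at the start of the episode above 0.03 m).
It fails at once if the roll of tape is moved more than 30 mm (distance of tape from where it was at the start of the episode above 0.03 m).
It also fails if it takes over 58 s, if anything falls off the work surface, if the arm or the gripper's body presses on something with over 40 N, if the wrist force passes 120 N, or if a joint passes its speed limit or range.

### The arm

A 6-joint arm with a two-finger parallel gripper is mounted at the origin on a cart in front of the work surface, level with it; the furniture and walls round the work are solid. World frame = base frame: x ahead of the robot, y to its left, z up, the work surface at z = 0. Lengths are in m, angles in rad, forces in N, time in s.
With the tool pointing down it reaches from about 0.225 to 0.725 m from the base axis. Payload 3.1 kg.
Tool frame: the origin (TCP) lies midway between the tips of the shut fingers; the grasp point (between the pads) lies 19 mm behind it (bot.grasp_offset is the distance from the TCP to the grasp point, in m); z points along the fingers, y is the line along which they close (so a half turn about z gives the same grasp; the last joint's range is limited). The gripper opens to 85 mm and grips with 20 to 120 N. Pads are 22 mm wide; open, the fingers measure 114 mm over their backs; the gripper's body (76 mm by 85 mm) begins 54 mm behind the grasp point. The pads swing forward as they close: fully open they stand 13 mm farther back than shut.
Start: joints at [-0.128, 0.048, 0.099, 1.622, 0, 1.443], TCP at [0.525, -0, 0.231] pointing down, gripper open.
Joint ranges: [-2.91, 2.91], [-0.99, 1.94], [-1.21, 1.42], [-2.12, 2.29], [-1.49, 1.47], [-3.14, 3.14]. Speed limits (rad/s): [2.79, 2.79, 3.14, 3.14, 3.14, 3.14].

### API

Orientations are given as a unit quaternion [w, x, y, z].
In Python, from plant import bot, solve_ik, eyes gives the robot as it stands. The module is installed in compiled form; this text tells all that it offers. Calls block until the motion is done:
- bot.move_pose(position, orientation): joint-space move of the TCP to a pose.
- bot.servo_line(position, orientation=None, velocity=0.15, stop_force=None): straight line of the TCP; orientation=None keeps the orientation; velocity is the mean speed in m/s. With stop_force (N) it stops when the force on the tool has changed by that much, and returns True; else False.
- bot.movej(angles): joint-space move.
- bot.command_gripper(opening): opening from 0.0 (shut) to 1.0 (fully open); the grip force is fixed at half the most; returns when the fingers have stopped.
- bot.wait(seconds).
- solve_ik(position, orientation): joint angles nearest the present ones, or None.
- bot.read_state(): the state.
- eyes.get_image(name): name is "scene" or "side" or "wrist"; returns a dict with "pixels" (400x640x3 uint8, red, green, blue), "intrinsics" (3x3 intrinsics, pixels), "k1" (the pictures are not rectified: a ray, as slopes to the right and down, at radius r is drawn at 1 + k1 r^2 times it, then the intrinsics apply), "position" and "orientation" of the camera in the world; the wrist camera has in their place "hand_eye" (4x4, takes a point from camera to tool coordinates, whose origin is the TCP and whose axes are the flange's). Camera axes: x right, y up, looking along -z (the intrinsics and any distortion apply to the point x, -y, -z); pixel columns grow to the right and rows downward; lengths in m; the calibration is good to about 2 mm. A picture is of the moment at which its call begins: read the wrist's pose just before it. There is no depth.
A pose or a line that the arm cannot do raises bot.PlanningError and nothing moves.
- bot.finish_job(): hands the job in; it is judged then, once.
Trained networks look in a picture, given as the dict that the camera call returned (one of the last four; its "shot" number tells which), for a name from the list of things; names that differ only in an ending like _2 or _b are one class to them, and where a whole thing is asked for, a point or a joint stands for the part that bears it (a point fixed in the world has none). Each returns a list of dicts, best first, with "conf" (0 to 1); they miss things now and then, are a little off and sometimes report something else, mostly with a low value. They report only what shows in the picture. A call takes as long as a camera call. They do not tell look-alikes from the thing itself.
- eyes.recognise(picture, thing): "centre" ([column, row] in pixels, amid what is visible of it).
- eyes.trace(picture, thing): "mask" (400x640 bool, what is visible of it) and "centre" ([column, row] in pixels, amid what is visible of it).
- eyes.landmark_of(picture, thing): "centre" ([column, row] in pixels: a listed point, or the origin of a listed thing).
The state is a dict: "clock": time; "joint_pos": joint angles; "qd": joint speeds; "tau": joint torques, N m; "tcp_pos": TCP position; "tool_rot": TCP orientation; "wrist_force": force on the tool from outside, world axes, zero at the start; "moment": the same for the moment, N m; "opening": opening from 0.0 (shut) to 1.0 (fully open); "grasp_force": force on a finger pad.
Only numpy, scipy, OpenCV 4.12 (cv2) and the standard library are available. Lean on these libraries where they do the work, as an engineer would, in place of code of your own. Each camera call takes 0.05 s, during which the arm holds its last target. There are 200 camera calls.

## Working session

There is one attempt and no reset: what is moved stays moved. The work goes in short steps, each a Python script; the robot and the scene stay as the last script left them, time stands still between calls to the robot, and variables do not carry over. Pictures are saved under pics/ and viewed, at most 10 in all, crops included, and the job is handed in when it is done.

```bash
mkdir -p pics
cat > h.py <<'E'
import numpy as np, cv2
from scipy.spatial.transform import Rotation as R
from plant import bot, solve_ik, eyes
def rot(q): return R.from_quat([q[1],q[2],q[3],q[0]]).as_matrix()
def quat(M):
    q=R.from_matrix(M).as_quat(); return [q[3],q[0],q[1],q[2]]
def cam(p,st=None):
    if 'hand_eye' in p:
        H=np.array(p['hand_eye']); Rt=rot(st['tool_rot']); return Rt@H[:3,:3], Rt@H[:3,3]+np.array(st['tcp_pos'])
    return rot(p['orientation']), np.array(p['position'])
def topix(p,X,st=None):
    Rc,t=cam(p,st); c=(np.atleast_2d(X)-t)@Rc; s=np.c_[c[:,0],-c[:,1]]/-c[:,2:]
    s=s*(1+p['k1']*(s**2).sum(1,keepdims=True)); K=np.array(p['intrinsics'])
    return s@K[:2,:2].T+K[:2,2]
def toworld(p,uv,z,st=None):
    Rc,t=cam(p,st); K=np.array(p['intrinsics']); uv=np.atleast_2d(uv).astype(float)
    d=(uv-K[:2,2])@np.linalg.inv(K[:2,:2]).T; s=d.copy()
    for _ in range(20): s=d/(1+p['k1']*(s**2).sum(1,keepdims=True))
    r=np.c_[s[:,0],-s[:,1],-np.ones(len(s))]@Rc.T
    return t+r*((z-t[2])/r[:,2])[:,None]
def down(a):  # tool y (closing) at world angle a
    y=np.array([np.cos(a),np.sin(a),0]); z=np.array([0,0,-1.]); return quat(np.c_[np.cross(y,z),y,z])
def save(p,n): cv2.imwrite('pics/'+n,p['pixels'][:,:,::-1])
E
python3 - <<'E'
from h import *
for n in('scene','side'):
    p=eyes.get_image(n); save(p,n+'0.png'); print(n,p['position'])
    for t,z in(('tray',0),('divider_tab',.048),('stone_mid',.0125),('cork_mid',.015),('wax_block',0),('tape',0)):
        for d in eyes.landmark_of(p,t)[:4]: print(t,np.round(d['centre']),round(d['conf'],2),toworld(p,d['centre'],z)[0].round(3))
E
```

```text
scene [0.13929593 0.8185244  0.78142771]
tray [319. 202.] 0.85 [0.564 0.256 0.   ]
divider_tab [312. 201.] 0.83 [0.55  0.296 0.048]
stone_mid [392. 248.] 0.59 [0.367 0.274 0.012]
cork_mid [354. 134.] 0.92 [0.622 0.034 0.015]
cork_mid [395. 165.] 0.7 [0.484 0.068 0.015]
tape [242. 308.] 0.67 [0.517 0.549 0.   ]
tape [314. 204.] 0.65 [0.569 0.265 0.   ]
side [0.13023934 1.07716034 0.80619199]
tray [302. 197.] 0.64 [0.565 0.27  0.   ]
divider_tab [302. 191.] 0.81 [0.551 0.3   0.048]
divider_tab [327. 271.] 0.72 [0.384 0.499 0.048]
stone_mid [376. 220.] 0.86 [0.359 0.274 0.012]
cork_mid [365. 161.] 0.91 [0.474 0.07  0.015]
cork_mid [325. 142.] 0.74 [0.613 0.039 0.015]
wax_block [328. 271.] 0.57 [0.398 0.463 0.   ]
tape [260. 278.] 0.56 [ 0.519  0.548 -0.   ]
tape [366. 161.] 0.34 [0.477 0.049 0.   ]
```

View pics/scene0.png

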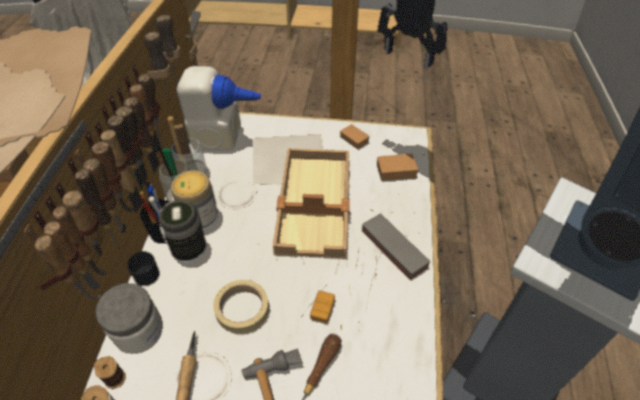

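View pics/side0.png

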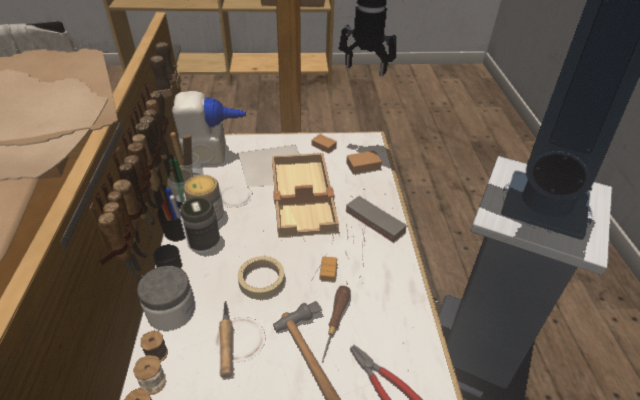

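Candidates for the cork: (395,165) looks larger, (354,134) smaller. The stone is the only grey bar, (392,248). The tray's notch is at the near (+y world) end, (305,252). Wax is at (322,306) and tape at (242,306). Next I'll look from above with the wrist camera.

```bash
cat >> h.py <<'E'
def rect(p,mask,z,st=None):
    c=max(cv2.findContours(mask.astype(np.uint8),0,2)[0],key=cv2.contourArea)[:,0]
    X=toworld(p,c,z,st)[:,:2]
    (cx,cy),(w,h),a=cv2.minAreaRect((X*1000).astype(np.float32))
    if w<h: w,h,a=h,w,a+90
    return np.round([cx/1000,cy/1000],4),round(w),round(h),round((a+90)%180-90,1) # long-axis angle
E
python3 - <<'E'
from h import *
st=bot.read_state(); print(st['tool_rot'],st['joint_pos'])
q=st['tool_rot']
def look(x,y,z,things,n):
    bot.move_pose([x,y,z],q); bot.wait(.3); s=bot.read_state(); p=eyes.get_image('wrist'); save(p,n)
    print(n,np.round(s['tcp_pos'],3), 'cam',cam(p,s)[1].round(3), s['clock'])
    for t,zz in things:
        for d in eyes.trace(p,t)[:3]: print(t,np.round(d['centre']),round(d['conf'],2),rect(p,d['mask'],zz,s))
        if t=='divider_tab' or t=='tray':
            for d in eyes.landmark_of(p,t)[:2]: print(' lm',t,round(d['conf'],2),toworld(p,d['centre'],.048 if t!='tray' else 0,s)[0].round(4))
look(.52,.08,.25,[('cork_mid',.03)],'w1.png')
look(.50,.26,.28,[('stone_mid',.025),('tray',.032),('divider_tab',.06)],'w2.png')
a=[cv2.imread('pics/w%d.png'%i) for i in(1,2)]
cv2.imwrite('pics/w12.png',cv2.resize(np.vstack(a),(480,600)))
E
```

```text
[4.18814897e-05 7.07122889e-01 7.07090672e-01 1.90075843e-05] [-1.27810897e-01  4.79570652e-02  9.92696304e-02  1.62201936e+00
 -2.11108931e-05  1.44303099e+00]
w1.png [0.52  0.079 0.25 ] cam [0.52  0.158 0.392] 1.425
cork_mid [289. 170.] 0.7 (array([0.4796, 0.0767]), 88, 55, 45.2)
cork_mid [392. 199.] 0.68 (array([0.6147, 0.0455]), 66, 43, -10.8)
w2.png [0.5   0.259 0.28 ] cam [0.501 0.338 0.422] 2.5833
stone_mid [226. 158.] 0.59 (array([0.369 , 0.2708]), 152, 54, -17.1)
stone_mid [308. 272.] 0.43 (array([0.478 , 0.0801]), 93, 64, 43.0)
tray [367. 148.] 0.88 (array([0.5691, 0.2683]), 285, 153, -56.2)
 lm tray 0.63 [0.566  0.2704 0.    ]
divider_tab [360. 144.] 0.86 (array([0.5485, 0.297 ]), 141, 31, 33.4)
 lm divider_tab 0.62 [0.5519 0.2913 0.048 ]
```

View pics/w12.png

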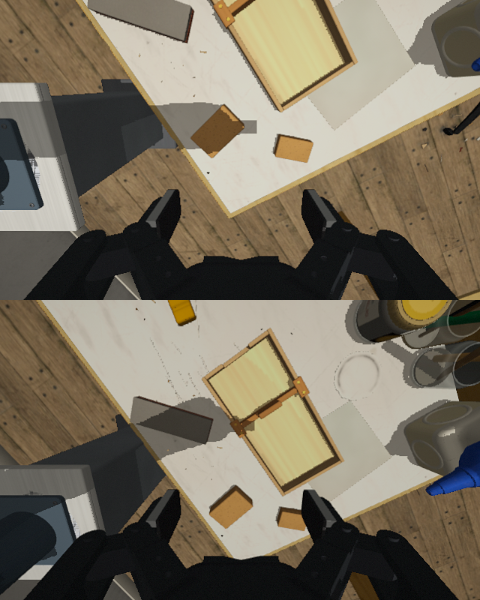

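w1: the large cork is at (220,130 in the montage), 88×55 mm; the small one is at (293,148), 66×43 mm, so I choose the large one. w2: the tray is turned about -56°, its notched end appears upper left (225,360), and the divider is at (270,410). Next is one straight look over the tray, which also confirms the notch.

Run:
```python
from h import *
a=np.radians(34)
for b in(a,a+np.pi): print(b, np.round(solve_ik([.61,.203,.25],down(b)),2))
bot.move_pose([.61,.203,.25],down(a)); bot.wait(.3); s=bot.read_state(); p=eyes.get_image('wrist'); save(p,'w3.png')
print(s['clock'])
for t,zz in(('tray',.032),('divider_tab',.06),('stone_mid',.025)):
    for d in eyes.trace(p,t)[:2]: print(t,np.round(d['centre']),round(d['conf'],2),rect(p,d['mask'],zz,s))
for t,zz in(('tray',0),('divider_tab',.048)):
    for d in eyes.landmark_of(p,t)[:2]: print(' lm',t,round(d['conf'],2),toworld(p,d['centre'],zz,s)[0].round(4))
# overlay of hypothesised tray outline
c=np.array([.567,.268]);ty=np.array([-.559,.829]);tx=np.array([.829,.559])
P=[np.r_[c+tx*u*.072+ty*v*.142,.032] for u,v in((1,1),(-1,1),(-1,-1),(1,-1))]
im=p['pixels'][:,:,::-1].copy(); cv2.polylines(im,[topix(p,P,s).astype(np.int32)],True,(0,0,255),1)
cv2.circle(im,tuple(int(i) for i in topix(p,P[:1],s)[0]),5,(0,255,0),2)
cv2.imwrite('pics/w3o.png',im)
```

```text
0.5934119456780721 [0.22 0.38 0.52 1.71 0.   1.19]
3.735004599267865 [ 0.22  0.38  0.52  1.71  0.   -1.95]
3.9167
tray [322. 103.] 0.68 (array([0.5756, 0.2586]), 261, 153, -55.9)
divider_tab [320.  86.] 0.56 (array([0.5522, 0.2923]), 140, 31, 34.1)
stone_mid [197.  30.] 0.95 (array([0.3927, 0.2615]), 111, 52, -16.9)
stone_mid [193. 192.] 0.6 (array([0.4799, 0.0787]), 97, 59, 44.1)
 lm tray 0.67 [0.5665 0.2669 0.    ]
 lm divider_tab 0.64 [0.5499 0.2932 0.048 ]
```

View pics/w3o.png

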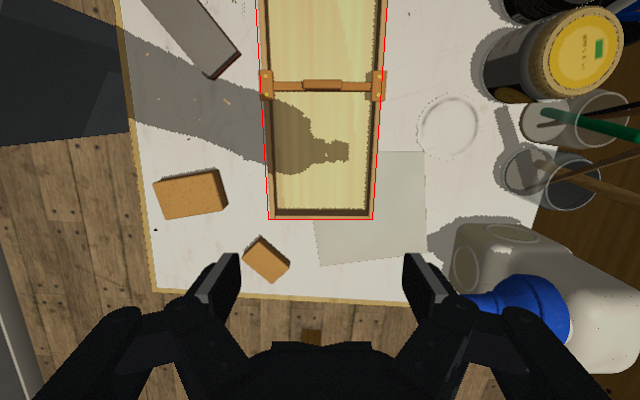

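The red outline fits the tray, with the plain end at (320,217) and the divider at (322,85), about +0.03. Now I'll slide the divider to about -0.033.

```bash
cat >> h.py <<'E'
C=np.array([.567,.268]);TY=np.array([-.559,.829]);TX=np.array([.829,.559])
def T(x,y,z): return np.r_[C+TX*x+TY*y,z]
def pick_q(pos,deg):
    o=[]
    for d in(deg,deg+180):
        q=down(np.radians(d)); j=solve_ik(pos,q)
        if j is not None: o.append((abs(j[5]),q))
    return min(o,key=lambda t:t[0])[1]
def rep(m):
    s=bot.read_state(); print(m,round(s['clock'],2),np.round(s['tcp_pos'],4),'op',round(s['opening'],3),'gf',round(s['grasp_force'],1),'F',np.round(s['wrist_force'],1))
E
python3 - <<'E'
from h import *
q=pick_q(T(0,.03,.1),124)
bot.move_pose(T(0,.03,.12),q)
bot.servo_line(T(0,.03,.031),velocity=.15,stop_force=15); rep('down')
bot.command_gripper(0); rep('grip')
bot.servo_line(T(0,-.033,.031),velocity=.1); rep('slid')
bot.command_gripper(.6); rep('open')
bot.servo_line(T(0,-.033,.15),velocity=.25)
# look at the stone from above
deg=73; q=pick_q([.37,.27,.2],deg); Rt=rot(q)
bot.move_pose(np.r_[np.array([.369,.271])-.079*Rt[:2,0],.2],q); bot.wait(.3)
s=bot.read_state(); p=eyes.get_image('wrist'); save(p,'w4.png')
for d in eyes.trace(p,'stone_mid')[:2]: print(np.round(d['centre']),round(d['conf'],2),rect(p,d['mask'],.025,s))
for d in eyes.trace(p,'divider_tab')[:2]: 
    r=rect(p,d['mask'],.048,s); print('div',round(d['conf'],2),r,(r[0]-C)@TY)
rep('look')
E
```

```text
down 6.22 [0.551  0.2931 0.032 ] op 1.001 gf 0.0 F [-0.5 -0.   0.1]
grip 6.9 [0.5503 0.293  0.0313] op 0.104 gf 59.3 F [-0.6  0.5  2.6]
slid 7.68 [0.5862 0.2394 0.0313] op 0.102 gf 59.8 F [-1.4 -2.3  4.6]
open 8.16 [0.5851 0.241  0.0306] op 0.603 gf 0.0 F [ 0.8 -0.2  0.6]
[318.  96.] 0.59 (array([0.3653, 0.2689]), 150, 51, -17.7)
[362. 244.] 0.34 (array([0.5684, 0.2658]), 290, 156, -55.9)
div 0.87 (array([0.5637, 0.2324]), 119, 36, 32.3) -0.02766770000000003
look 10.17 [0.4448 0.2479 0.1999] op 0.601 gf 0.0 F [ 0.7 -0.8 -0.4]
```

View pics/w4.png

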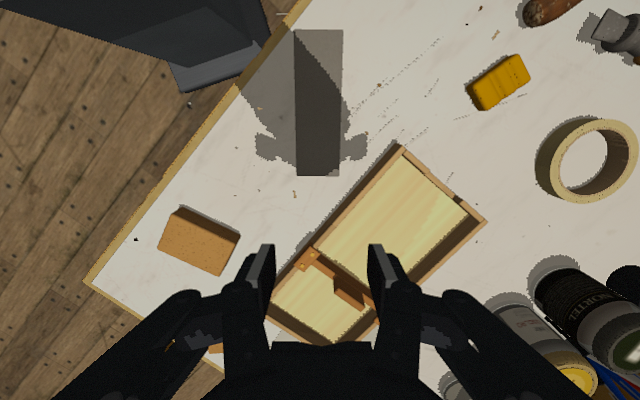

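The notched end is clear at (440,185), and the divider has moved to about -0.034. Picking the stone now.

Run:
```python
from h import *
X=np.array([.366,.2695]); q=pick_q(np.r_[X,.1],72.5)
bot.move_pose(np.r_[X,.09],q); bot.command_gripper(1.0)
print(bot.servo_line(np.r_[X,.004],velocity=.12,stop_force=12)); rep('down')
bot.command_gripper(0); rep('grip')
bot.servo_line(np.r_[X,.13],velocity=.2); rep('lift')
q2=pick_q(T(0,.054,.15),34)
bot.move_pose(T(0,.054,.13),q2); bot.wait(.3)
s=bot.read_state(); p=eyes.get_image('wrist'); save(p,'w5.png')
Rt=rot(s['tool_rot']); print('toolx.TY',Rt[:2,0]@TY)
for d in eyes.trace(p,'stone_mid')[:2]:
    c=max(cv2.findContours(d['mask'].astype(np.uint8),0,2)[0],key=cv2.contourArea)[:,0]
    W=(toworld(p,c,s['tcp_pos'][2]+.021,s)-s['tcp_pos'])@Rt; print(d['conf'],'front',W[:,0].max(),'y',W[:,1].min(),W[:,1].max())
rep('over')
for t in('tray','divider_tab'):
    for d in eyes.landmark_of(p,t)[:1]:
        w=toworld(p,d['centre'],0 if t=='tray' else .048,s)[0]; print(t,d['conf'],w.round(4),(w[:2]-C)@TY,(w[:2]-C)@TX)
```

```text
False
down 12.08 [0.3665 0.2698 0.0046] op 1.001 gf 0.0 F [0.2 0.4 0.2]
grip 12.51 [0.3669 0.2696 0.0053] op 0.568 gf 66.8 F [-0.8 -1.6  5.6]
lift 13.29 [0.3648 0.269  0.128 ] op 0.57 gf 65.8 F [ 0.4  0.1 -3.9]
toolx.TY 0.9998605760172732
0.71 front 0.07603935959621999 y -0.02402799196707668 0.024824146921505995
over 14.43 [0.5364 0.3129 0.1306] op 0.564 gf 65.8 F [ 0.  -0.3 -4.8]
```

View pics/w5.png

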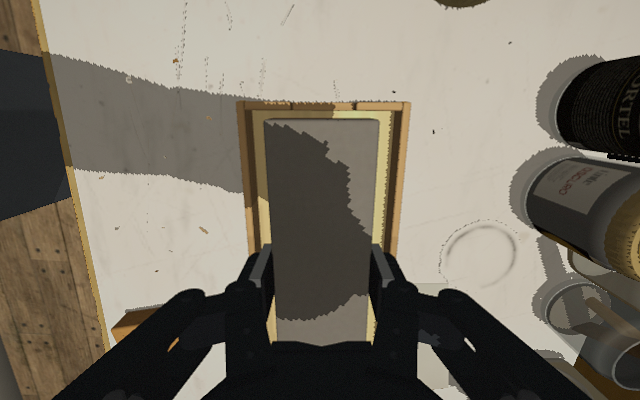

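The stone is held straight, its front edge at row 119, just inside the notched wall at row 102–111. I'll check the wall against the model, then lower.

Run:
```python
from h import *
s=bot.read_state(); p=eyes.get_image('wrist')
W=toworld(p,[[260,101],[390,101],[238,105],[411,105]],.032,s)[:,:2]-C
print('y',(W@TY).round(4),'x',(W@TX).round(4))
e=(W@TY)[:2].mean()-.142; ex=(W@TX)[2:].mean(); print(e,ex)
if abs(e)<.006 and abs(ex)<.006:
    y=.053+e; t=lambda z:T(ex,y,z)
    bot.servo_line(t(.05),velocity=.15)
    print(bot.servo_line(t(.0095),velocity=.05,stop_force=8)); rep('low')
```

```text
y [0.1404 0.1405 0.1373 0.1374] x [-0.0492  0.0562 -0.0673  0.0736]
-0.0015656790978416935 0.0031353362790817116
True
low 15.99 [0.5399 0.312  0.0104] op 0.565 gf 66.9 F [ 0.1 -0.3  4.8]
```

Contact came exactly at floor height. Release, then get the cork.

Run:
```python
from h import *
bot.command_gripper(.72); rep('rel')
s=bot.read_state(); P=np.array(s['tcp_pos'])
bot.servo_line(P+[0,0,.1],velocity=.2)
q=pick_q([.48,.078,.2],-45.5); Rt=rot(q)
bot.move_pose(np.r_[np.array([.48,.078])-.079*Rt[:2,0],.18],q); bot.wait(.3)
s=bot.read_state(); p=eyes.get_image('wrist')
r=min((rect(p,d['mask'],.03,s) for d in eyes.trace(p,'cork_mid')[:3]),key=lambda r:np.hypot(*(r[0]-[.48,.078]))); print(r)
assert 80<r[1]<95 and np.hypot(*(r[0]-[.48,.078]))<.012
X=r[0]; q=pick_q(np.r_[X,.1],r[3]+90)
bot.move_pose(np.r_[X,.1],q); bot.command_gripper(1.0)
print(bot.servo_line(np.r_[X,.004],velocity=.12,stop_force=12)); rep('down')
bot.command_gripper(0); rep('grip')
bot.servo_line(np.r_[X,.13],velocity=.2); rep('lift')
# view down at the tray's plain bay, with the cork in hand
q2=pick_q(T(0,-.085,.15),34)
bot.move_pose(T(.003,-.0865,.13),q2); bot.wait(.3)
s=bot.read_state(); p=eyes.get_image('wrist'); save(p,'w6.png'); rep('over')
Rt=rot(s['tool_rot']); print('toolx.TY',Rt[:2,0]@TY)
for d in eyes.trace(p,'cork_mid')[:2]:
    c=max(cv2.findContours(d['mask'].astype(np.uint8),0,2)[0],key=cv2.contourArea)[:,0]
    W=(toworld(p,c,s['tcp_pos'][2]+.026,s)-s['tcp_pos'])@Rt; print(d['conf'],'front',W[:,0].max(),'y',W[:,1].min(),W[:,1].max())
for d in eyes.trace(p,'stone_mid')[:1]:
    r=rect(p,d['mask'],.03,s); print('stone',r,(r[0]-C)@TY,(r[0]-C)@TX)
```

```text
rel 16.27 [0.5373 0.3109 0.0073] op 0.721 gf 0.0 F [ 0.2  0.8 -1. ]
(array([0.4767, 0.0741]), 84, 54, 44.1)
False
down 20.96 [0.4774 0.0741 0.0047] op 1.0 gf 0.0 F [-0.6  0.1  0.4]
grip 21.35 [0.478  0.0741 0.0053] op 0.627 gf 65.7 F [0.1 0.2 4.5]
lift 22.13 [0.4757 0.0741 0.1285] op 0.628 gf 65.2 F [-0.4 -0.1 -1.3]
over 24.18 [0.6178 0.1978 0.1302] op 0.627 gf 65.2 F [ 0.5  0.7 -0.1]
toolx.TY 0.9998609812210015
0.82 front 0.05038562268069468 y -0.02586371409313763 0.026979114198377938
0.48 front -0.012224348384166745 y -0.029732637856986377 -0.025883781968301597
stone (array([0.5559, 0.2897]), 92, 50, -56.0) 0.024194199999999996 0.002928400000000001
```

View pics/w6.png

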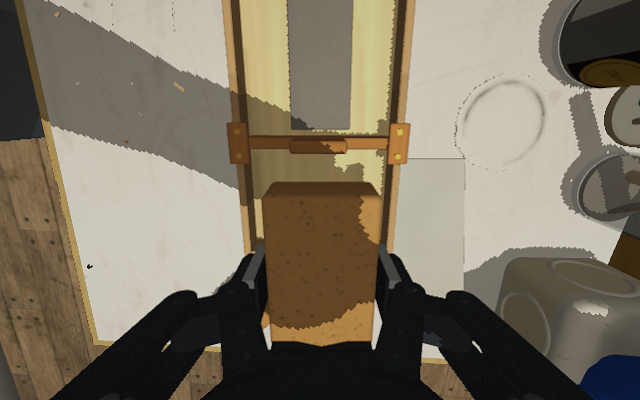

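The cork is in hand (rows 185–340) in front of the divider (rows 135–155), and the stone lies flat beyond it. I'll check the gaps numerically.

```bash
cat > m.py <<'E'
from h import *
s=bot.read_state(); p=eyes.get_image('wrist'); z=s['tcp_pos'][2]
f=lambda uv,z:(toworld(p,uv,z,s)[0,:2]-C)
for n,uv,zz in(('cork front top',[320,195],z+.025),('cork front bottom',[320,184],z-.005),('shoeL far',[233,123],.037),('shoeL near',[240,163],.037),('shoeR far',[405,123],.037),('shoeR near',[398,163],.037),('stone rear',[320,130],.03),('tab near',[318,154],.06)):
    w=f(uv,zz); print(n,'y',(w@TY).round(4),'x',(w@TX).round(4))
t=np.array(s['tcp_pos'])[:2]-C; print('tcp y',t@TY,'x',t@TX)
E
python3 m.py
```

```text
cork front top y -0.0427 x 0.0028
cork front bottom y -0.0455 x 0.0028
shoeL far y -0.0173 x -0.068
shoeL near y -0.05 x -0.0652
shoeR far y -0.0172 x 0.0715
shoeR near y -0.0499 x 0.0686
stone rear y -0.0232 x 0.0025
tab near y -0.0389 x 0.0011
tcp y -0.08655204552349775 x 0.0029911632082753187
```

Gaps are about 5–6 mm on each side, so lower, release and retreat.

Run:
```python
from h import *
t=lambda z:T(.003,-.087,z)
print(bot.servo_line(t(.05),velocity=.15,stop_force=12))
print(bot.servo_line(t(.0098),velocity=.05,stop_force=6)); rep('low')
if bot.read_state()['tcp_pos'][2]<.014:
    bot.command_gripper(.74); rep('rel')
    P=np.array(bot.read_state()['tcp_pos']); bot.servo_line(P+[0,0,.12],velocity=.2)
    q=pick_q(T(0,-.1,.25),34); Rt=rot(q)
    bot.move_pose(np.r_[C-.079*Rt[:2,0]-.03*TY,.26],q); bot.wait(.3)
    s=bot.read_state(); p=eyes.get_image('wrist'); save(p,'w7.png'); rep('look')
    for n in('stone_mid','cork_mid'):
        for d in eyes.trace(p,n)[:2]:
            r=rect(p,d['mask'],.032,s); print(n,round(d['conf'],2),r,(r[0]-C)@TY,(r[0]-C)@TX)
```

```text
False
True
low 25.74 [0.6171 0.1974 0.0104] op 0.633 gf 65.8 F [0.8 0.6 3.9]
rel 26.0 [0.6154 0.197  0.0085] op 0.745 gf 0.0 F [-0.   0.  -0.2]
look 27.69 [0.6273 0.1777 0.2582] op 0.742 gf 0.0 F [-0.6  0.2  0.1]
stone_mid 0.95 (array([0.5508, 0.2971]), 112, 49, -56.1) 0.033179699999999965 0.0028370999999999865
cork_mid 0.91 (array([0.6173, 0.0516]), 65, 49, -11.6) -0.2075133 -0.07926890000000002
cork_mid 0.75 (array([0.6165, 0.1988]), 86, 56, -55.9) -0.08503730000000007 0.0023527000000000686
```

View pics/w7.png

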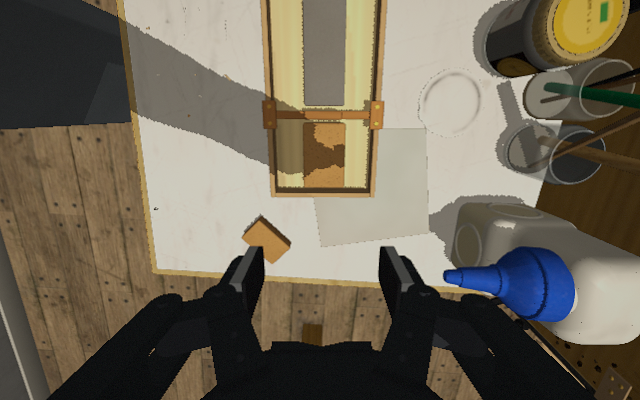

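The cork lies flat in the plain bay (323,155) and the stone in the notched bay (323,50), cut by the picture's edge. The divider is between them at row 115, and nothing is being touched. Handing in.

```bash
python3 -c "
from h import *
print(bot.finish_job())"
```

```text
the job is handed in; nothing more can be done
None
```

The job is handed in, though no verdict came back: the divider measured about -0.034 m, the stone lies in the notched bay, the larger cork block in the plain bay at about -0.086 m, and I never moved the wax block or tape (about 28 s of the 58 s used).

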